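# Double up the cups and open the safety-capped bottle

## Robot

A 7-joint arm with a two-finger parallel gripper is mounted at the origin on a cart in front of the work surface, level with it; the furniture and walls round the work are solid. World frame = base frame: x ahead of the robot, y to its left, z up, the work surface at z = 0. Lengths are in m, angles in rad, forces in N, time in s.
With the tool pointing down it reaches from about 0.425 to 0.875 m from the base axis. Payload 4.7 kg.
Tool frame: the origin (TCP) lies midway between the tips of the shut fingers; the grasp point (between the pads) lies 19 mm behind it; z points along the fingers, y is the line along which they close (so a half turn about z gives the same grasp; the last joint's range is limited). The gripper opens to 87 mm and grips with 3 to 60 N. Pads are 19 mm wide; open, the fingers measure 117 mm over their backs; the gripper's body (75 mm by 190 mm) begins 51 mm behind the grasp point.
Start: joints at [1.173, 0.321, -0.07, 1.45, 0.023, 1.371, -0.057], TCP at [0.26, -0.596, 0.223] pointing down, gripper open.
Joint ranges: [-2.86, 2.86], [-0.3, 2.09], [-1.38, 1.24], [0.06, 2.45], [-1.56, 4.7], [0.09, 2.05], [-2.69, 2.69]. Speed limits (rad/s): [2.57, 2.57, 3.14, 3.14, 3.14, 3.14, 3.14].

## Interface

Orientations are given as a rotation vector (axis times angle).
In Python, from bench import ctrl gives the robot as it stands. The module is installed in compiled form; this text tells all that it offers.
- The arm moves only by the shell command python3 -m handwheel 'ROWS' [FORCE]. ROWS is JSON, a list of rows, each a list of 7 numbers: the finger opening in m, from 0 to 0.087, then the shift along the tool's x, y, z in m, then the turn, a rotation vector about the tool's x, y, z in degrees. A call has 1 to 12 rows; each row shifts and turns the commanded pose from where the row before left it, along the tool's axes as they then stand; what a row does not reach is not made up. A row lasts 1/8 s, in which the tool goes at most 62.5 mm and 10.7 degrees, less where a joint would pass 70% of its speed; a pose out of reach is approached as far as the arm can. A call is refused whole if a number of a shift passes 0.0625 or a number of a turn 10.7, either way. A call with a gripper value outside its range is refused whole. The fingers move at their own pace and stop on an object; FORCE is the grip in N (left out, the last holds). Time passes only in rows, so rows that do not move let the fingers close. It gives the time, the measured TCP pose, the force, the opening and the grip force at its end, in the units of the state.
- ctrl.get_state(): the state, without advancing time (a new reading comes with each control period).
- ctrl.get_image(name): name is "side" or "top"; returns (picture, depth): 384x512x3 uint8, blue, green, red; 384x512 float32, m along the optical axis (not along the pixel's ray), 0 where there is no reading.
- ctrl.camera_info(name): a dict with "intrinsics" (3x3 intrinsics, pixels), "R" (3x3) and "t" (3): a world point X has camera coordinates R X + t. Camera axes: x right, y down, z forward; pixel columns grow to the right and rows downward; lengths in m; the calibration is good to about 2 mm. A picture is of the moment at which its call begins. camera_info takes no time and is no camera call.
- ctrl.close_job(): hands the job in; it is judged then, once.
The state is a dict: "time": time; "joint_positions": joint angles; "qd": joint speeds; "joint_torque": joint torques, N m; "position": TCP position; "tool_rot": TCP orientation; "ft_force": force on the tool from outside, world axes, zero at the start; "torque": the same for the moment, N m; "grip_width": opening from 0.0 (shut) to 1.0 (fully open); "grip_force": force on a finger pad.
Only numpy, scipy, OpenCV 4.12 (cv2) and the standard library are available. Lean on these libraries where they do the work, as an engineer would, in place of code of your own. Each camera call takes 0.05 s, during which the arm holds its last target. There are 200 camera calls.

## Task

Get ready to soak the brushes: first double up the two thin white cups by setting either one fully down inside the other, upright on the worktop, and let go of them. Then take the child-safe cap off the white bottle: push the cap down, keep it pushed while turning it anticlockwise (seen from above) as far as it goes, and lift it off. Finish while still holding the cap upright a few centimetres straight above the open bottle, with the bottle left standing in its place and everything else left where it is.

Things in the scene. Friction and masses are not known exactly. Their poses are not given: they have to be found in the camera images.
- cup_a: one of two identical thin white plastic cups, open upwards, 75 mm tall, 40 mm across at the foot, widening to a straight collar 62 mm across over the top 12 mm; wall 2 mm, raised inner floor 28 mm above the underside, so a nested cup stands 28 mm higher than the cup it is in, with about 2 mm play all round; 40 g. Origin: centre of the underside, z up. It is round: its yaw means nothing
- cup_b: the other cup, the same in all respects
- bottle: white round plastic bottle with two thin grey bands, loose, standing on the worktop, 72 mm across, about 0.75 kg; straight body to 92 mm, shoulder to 116 mm, neck 24 mm across, mouth at 150 mm; with its cap on 161 mm tall. Origin: centre of the underside, z up. It is round; its yaw does not matter for opening
- cap: grey ribbed push-and-turn cap on the bottle, loose part, 46 mm across, 33 mm tall, 30 g. Origin: centre of its lower edge, 128 mm above the worktop while on; z up. Its skirt reaches 22 mm down over the neck. As found it is locked: neither turning nor pulling frees it
- cap_top (a point): centre of the cap's flat top, 33 mm above the cap's origin. Pushed down more than 3 mm (about 8 N; hard bottom at 6 mm, about 12 N) and kept down, the cap turns anticlockwise seen from above to a stop at about 68 degrees; from 55 degrees to that stop it lifts straight off. Let up or turned short of that, it stays on
- liner (a joint): spring disc in the bottle's mouth under the cap, slides along the bottle's axis: about 0 with the cap on and not pushed, grows to 0.006 m as the cap is pushed down, -0.001 with the cap off
- paint_pot_l: bystander: small paint bottle with pointed cap, 31 mm across, 78 mm tall, to the left of the middle; origin centre of underside
- paint_pot_r: bystander: small paint bottle with pointed cap, 31 mm across, 78 mm tall, to the right of the middle; origin centre of underside
- candle_jar: bystander: glass jar with a candle in it, 76 mm across, 90 mm tall, behind the work; origin centre of underside
- garlic: bystander: bulb of garlic, about 60 mm across and 59 mm tall, behind the work; origin centre of underside
- eraser_box: bystander: small flat box, 46 x 98 mm, 20 mm tall, at the left; origin centre of underside
- marker: bystander: felt marker lying near the front edge, 131 mm long, 15 mm thick; origin under its middle

How it is judged:
On the way, in this order (a step that is already met when the one before it is completed fails the run):
1. the two cups are nested, upright on the worktop, and let go (((horizontal distance between cup_a and cup_b below 0.006 m and z of cup_a in the frame of cup_b between 0.02 and 0.033 m and height (world z) of cup_b below 0.008 m and angle between cup_b's own z axis and vertical below 0.1 rad and angle between cup_a's own z axis and vertical below 0.12 rad) or (horizontal distance between cup_b and cup_a below 0.006 m and z of cup_b in the frame of cup_a between 0.02 and 0.033 m and height (world z) of cup_a below 0.008 m and angle between cup_a's own z axis and vertical below 0.1 rad and angle between cup_b's own z axis and vertical below 0.12 rad)) and contact force between each of the arm, the fingers and cup_a below 0.1 N and contact force between each of the arm, the fingers and cup_b below 0.1 N and linear speed of each of cup_a, cup_b below 0.02 m/s), for 0.2 s.
2. the cap is pushed down on the bottle (value of joint liner above 0.0025 m and z of cap in the frame of bottle below 0.127 m), for 0.1 s.
3. the cap is off and held above the bottle (z of cap in the frame of bottle above 0.16 m and contact force between the fingers and cap above 1 N), for 0.2 s.
At the end, for the whole second after the job is handed in: One cup in the other (within 6 mm of centre, 20 to 33 mm higher), upright on the worktop, released; bottle standing on the worktop; cap gripped, upright within 20 degrees, lower edge 10 to 150 mm above the mouth, within 35 mm of the bottle axis, touching no part of the bottle; all still (all of step 1 and all of step 3 and height (world z) of bottle below 0.006 m and angle between bottle's own z axis and vertical below 0.1 rad and linear speed of bottle below 0.02 m/s and horizontal distance between cap and bottle below 0.035 m and z of cap in the frame of bottle below 0.3 m and angle between cap's own z axis and vertical below 0.35 rad and linear speed of cap below 0.03 m/s and contact force between cap and bottle below 0.1 N); the arm keeps its last pose, push and grip.
It fails at once if the bottle is lifted off the worktop or tipped (height (world z) of bottle above 0.015 m or angle between bottle's own z axis and vertical above 0.3 rad).
It fails at once if the bottle is shoved away from its place (more than 60 mm) (distance of bottle from where it was at the start of the episode above 0.06 m).
It fails at once if another thing is knocked or moved more than 30 mm (distance of any of paint_pot_l, paint_pot_r, candle_jar, garlic, eraser_box, marker from where it was at the start of the episode above 0.03 m).
It fails at once if a paint bottle or the candle jar is knocked over (angle between any of paint_pot_l, paint_pot_r, candle_jar's own z axis and vertical above 0.6 rad).
It also fails if it takes over 51 s, if anything falls off the work surface, if the arm or the gripper's body presses on something with over 40 N, if the wrist force passes 120 N, or if a joint passes its speed limit or range.

## Working session

There is one attempt and no reset: what is moved stays moved. The work goes in short steps, Python scripts to look and compute and a shell command to move; the robot and the scene stay as the last step left them, time stands still between calls to the robot, and variables do not carry over. Pictures are saved under pics/ and viewed, at most 10 in all, crops included, and the job is handed in when it is done.

```bash
mkdir -p pics; python3 - <<'E'
from bench import ctrl
import cv2,numpy as np
s=ctrl.get_state();print({k:np.round(v,3).tolist() for k,v in s.items()})
for n in("side","top"):
    p,d=ctrl.get_image(n);cv2.imwrite(f"pics/{n}0.png",p);np.savez(f"{n}0.npz",p=p,d=d)
    c=ctrl.camera_info(n);print(n,np.round(c["intrinsics"],1).tolist(),np.round(-c["R"].T@c["t"],3),np.round(c["R"],2).tolist())
E
```

```text
{'time': 0.0, 'joint_positions': [1.173, 0.322, -0.07, 1.452, 0.023, 1.371, -0.057], 'qd': [-0.001, 0.001, 0.0, -0.002, -0.0, 0.0, -0.001], 'joint_torque': [-0.001, -49.13, -0.404, -31.253, -0.064, 0.044, 0.0], 'position': [0.26, -0.595, 0.221], 'tool_rot': [-3.073, -0.642, 0.001], 'ft_force': [-0.045, 0.103, -0.228], 'torque': [-0.026, -0.01, 0.019], 'grip_force': 0.0, 'grip_width': 0.997}
side [[446.5, 0.0, 244.5], [0.0, 446.5, 192.3], [0.0, 0.0, 1.0]] [ 0.22  -0.892  0.996] [[0.94, -0.34, -0.01], [-0.22, -0.6, -0.77], [0.26, 0.73, -0.64]]
top [[357.3, 0.0, 257.1], [0.0, 357.3, 195.8], [0.0, 0.0, 1.0]] [0.435 0.092 1.066] [[0.01, -1.0, -0.0], [-0.99, -0.01, -0.11], [0.11, 0.01, -0.99]]
```

View pics/top0.png

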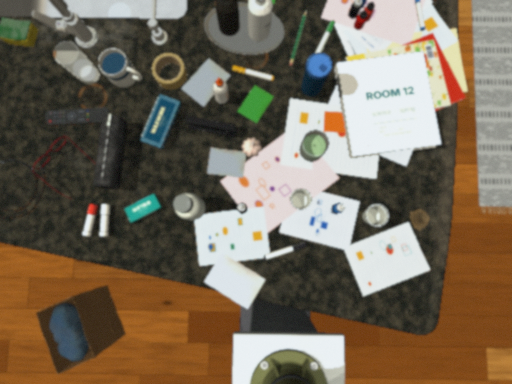

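View pics/side0.png

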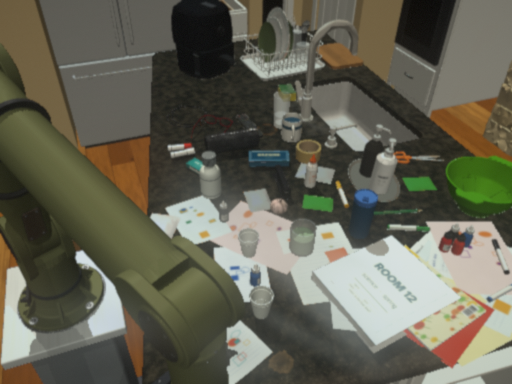

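The top view shows the bottle near (188,206), cups near (300,199) and (376,215), and paint pots at (242,208) and (337,208). The jar is at (314,145), garlic (250,147), eraser box (143,208) and marker (280,252). I'll measure these with depth.

```bash
cat > h.py <<'E'
import numpy as np,cv2
from bench import ctrl
def world(n,d):
    c=ctrl.camera_info(n);K=c["intrinsics"];v,u=np.mgrid[:384,:512]
    P=np.stack([(u-K[0][2])/K[0][0]*d,(v-K[1][2])/K[1][1]*d,d],-1)
    return (P-np.array(c["t"]))@np.array(c["R"])
def near(W,d,xy,r,z0,z1):
    m=(d>0)&(np.hypot(W[...,0]-xy[0],W[...,1]-xy[1])<r)&(W[...,2]>z0)&(W[...,2]<z1)
    return W[m]
def circ(P):
    A=np.c_[2*P[:,:2],np.ones(len(P))];s=np.linalg.lstsq(A,(P[:,:2]**2).sum(1),rcond=None)[0]
    return s[:2],np.sqrt(s[2]+s[0]**2+s[1]**2)
E
python3 - <<'E'
from h import *
f=np.load("top0.npz");d=f["d"];W=world("top",d)
m=((W[...,2]>0.012)&(W[...,2]<.3)&(d>0)).astype(np.uint8)
n,l,st,ce=cv2.connectedComponentsWithStats(m)
for i in range(1,n):
    if st[i,4]<25 or not(90<ce[i][0]<450 and 100<ce[i][1]<300):continue
    Q=W[l==i];print(ce[i].round(),st[i,4],"xmin/max",Q.min(0).round(3),Q.max(0).round(3),"mid",((Q.min(0)+Q.max(0))/2).round(3))
fs=np.load("side0.npz");Ws=world("side",fs["d"])
for nm,uv,z0,z1 in(("bottle",(188,206),.145,.17),("c1",(300,199),.062,.085),("c2",(376,215),.062,.085)):
    c=W[uv[1],uv[0],:2]
    for D,w,k in((d,W,"top"),(fs["d"],Ws,"side")):
        Q=near(w,D,c,.06,z0,z1)
        if len(Q)>5:print(nm,k,len(Q),"mean",Q.mean(0).round(4),"mid",((Q.min(0)+Q.max(0))/2).round(4),"ext",(np.ptp(Q,0)).round(3),"circ",circ(Q))
print("table z",W[180:260:20,215:225,2].mean(1).round(4), Ws[300,330:340,2].round(3))
E
```

```text
[256. 103.] 201 xmin/max [0.795 0.074 0.012] [0.868 0.135 0.019] mid [0.831 0.105 0.016]
[160. 120.] 1173 xmin/max [0.689 0.334 0.013] [0.852 0.445 0.036] mid [0.77  0.389 0.025]
[ 97. 141.] 2997 xmin/max [0.548 0.49  0.012] [0.814 0.757 0.075] mid [0.681 0.624 0.044]
[212. 124.] 444 xmin/max [0.733 0.165 0.012] [0.781 0.311 0.057] mid [0.757 0.238 0.034]
[314. 145.] 720 xmin/max [ 0.654 -0.101  0.013] [ 0.73  -0.026  0.096] mid [ 0.692 -0.064  0.054]
[252. 147.] 287 xmin/max [0.665 0.088 0.018] [0.721 0.144 0.06 ] mid [0.693 0.116 0.039]
[227. 162.] 418 xmin/max [0.616 0.147 0.012] [0.683 0.237 0.021] mid [0.649 0.192 0.017]
[301. 198.] 391 xmin/max [ 0.506 -0.056  0.024] [0.566 0.005 0.081] mid [ 0.536 -0.025  0.053]
[143. 207.] 544 xmin/max [0.468 0.381 0.012] [0.551 0.486 0.028] mid [0.51  0.434 0.02 ]
[189. 206.] 672 xmin/max [0.476 0.251 0.012] [0.548 0.321 0.167] mid [0.512 0.286 0.09 ]
[242. 207.] 98 xmin/max [0.496 0.126 0.013] [0.527 0.155 0.08 ] mid [0.512 0.141 0.047]
[338. 207.] 118 xmin/max [ 0.5   -0.151  0.012] [ 0.53  -0.123  0.08 ] mid [ 0.515 -0.137  0.046]
[105. 2
[... 778 characters left out ...]
  0.061 0.019] circ (array([ 0.53625978, -0.0248415 ]), np.float64(0.02913313789320601))
c1 side 124 mean [ 0.5346 -0.0289  0.0686] mid [ 0.5349 -0.03    0.0686] ext [0.061 0.065 0.013] circ (array([ 0.53507774, -0.02934341]), np.float64(0.02983088048243499))
c2 top 127 mean [ 0.4946 -0.2414  0.0711] mid [ 0.4938 -0.2356  0.071 ] ext [0.059 0.061 0.018] circ (array([ 0.49363585, -0.23535005]), np.float64(0.02941128670071392))
c2 side 163 mean [ 0.4925 -0.2402  0.0686] mid [ 0.4923 -0.2392  0.0694] ext [0.062 0.063 0.015] circ (array([ 0.49248413, -0.2398378 ]), np.float64(0.02959302961008267))
table z [0.0019 0.0022 0.0014 0.0019] [0.003 0.001 0.005 0.01  0.016 0.016 0.019 0.032 0.036 0.036]
```

```bash
cat >> h.py <<'E'
from scipy.spatial.transform import Rotation as R
def go(*t):
    s=ctrl.get_state();r=R.from_rotvec(s["tool_rot"]);m=r.as_matrix()
    d=np.array(t)-s["position"];print("pos",np.round(s["position"],4),"F",np.round(s["ft_force"],1),"grip",round(s["grip_width"]*87,1),round(s["grip_force"],1),"t",round(s["time"],2),"j7",round(s["joint_positions"][6],2))
    print("tilt",np.round(np.degrees(m[:,2]),2),"tool shift mm",np.round(r.inv().apply(d)*1000,1))
E
python3 -c "
from h import *
go(.493,-.2375,.221)"; python3 -m handwheel '[[0.087,0.05,-0.0335,0,0,0,0],[0.087,0.05,-0.0335,0,0,0,0],[0.087,0.05,-0.0335,0,0,0,0],[0.087,0.05,-0.0335,0,0,0,0],[0.087,0.05,-0.0335,0,0,0,0],[0.087,0.05,-0.0335,0,0,0,0],[0.087,0.05,-0.0335,0,0,0,0],[0.087,0,0,0,0,0,0],[0.087,0,0,0,0,0,0]]' 10;python3 -c "
from h import *
go(.493,-.2375,.053)"
```

```text
pos [ 0.26   -0.5952  0.2216] F [ 0.1 -0.8  0.7] grip 87.1 0.0 t 0.1 j7 -0.06
tilt [-5.00e-02  9.00e-02 -5.73e+01] tool shift mm [ 356.8 -234.5    0.9]
time: 1.23
position: [0.4866, -0.241, 0.2221]
tool_rot: [3.075, 0.643, -0.002]
ft_force: [-0.6, -0.7, 0.4]
grip_width: 1.002
grip_force: 0.0
pos [ 0.4866 -0.241   0.2221] F [-0.6 -0.7  0.4] grip 87.1 0.0 t 1.23 j7 -0.78
tilt [-6.00e-02 -2.00e-02 -5.73e+01] tool shift mm [  7.5  -0.6 169.1]
```

```bash
python3 -m handwheel '[[0.087,0.0075,-0.0005,0.05,0,0,0],[0.087,0,0,0.05,0,0,0],[0.087,0,0,0.04,0,0,0],[0.087,0,0,0.029,0,0,0],[0.087,0,0,0,0,0,0]]' 8; python3 - <<'E'
from h import *
go(.493,-.2375,.053)
p,d=ctrl.get_image("side");cv2.imwrite("pics/s1.png",cv2.resize(p[200:384,180:340],None,fx=3.2,fy=3.2))
E
```

```text
time: 1.85
position: [0.4906, -0.2382, 0.051]
tool_rot: [-3.073, -0.637, 0.008]
ft_force: [0.1, -0.3, 2.0]
grip_width: 0.998
grip_force: 0.0
pos [ 0.4906 -0.2382  0.051 ] F [ 0.1 -0.3  2. ] grip 86.9 0.0 t 1.85 j7 -0.85
tilt [ -0.32   0.12 -57.29] tool shift mm [ 2.5  0.3 -2. ]
```

View pics/s1.png

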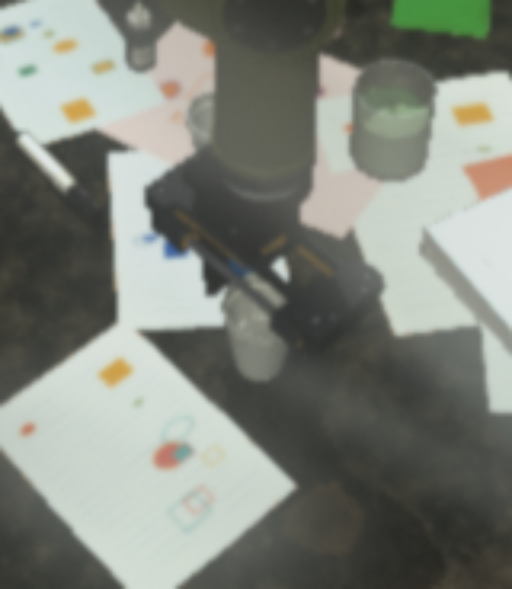

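The cup (260,330 in the crop) sits between the open fingers, which lie along the right-down diagonal, and the pot is clear. I'll close and lift.

```bash
python3 -m handwheel '[[0.087,0.0025,0,0,0,0,0],[0.05,0,0,0,0,0,0],[0.05,0,0,0,0,0,0],[0.05,0,0,0,0,0,0],[0.05,0,0,0,0,0,0],[0.05,0,0,-0.02,0,0,0],[0.05,0,0,-0.06,0,0,0],[0.05,0,0,-0.05,0,0,0],[0.05,0,0,0,0,0,0]]' 10; python3 - <<'E'
from h import *
go(.5357,-.027,.181)
E
```

```text
time: 3.02
position: [0.4988, -0.2373, 0.1883]
tool_rot: [3.069, 0.641, 0.011]
ft_force: [0.5, -0.1, -1.1]
grip_width: 0.712
grip_force: 10.0
pos [ 0.4988 -0.2373  0.1883] F [ 0.5 -0.1 -1.1] grip 62.0 10.0 t 3.02 j7 -0.81
tilt [  0.45  -0.25 -57.29] tool shift mm [ 118.  -178.     6.7]
```

```bash
python3 -m handwheel '[[0.05,0.0295,-0.0445,0,0,0,0],[0.05,0.0295,-0.0445,0,0,0,0],[0.05,0.0295,-0.0445,0,0,0,0],[0.05,0.0295,-0.0445,0,0,0,0],[0.05,0,0,0,0,0,0],[0.05,0,0,0,0,0,0],[0.05,0,0,0,0,0,0]]' 10; python3 - <<'E'
from h import *
go(.5357,-.027,.135)
p,d=ctrl.get_image("side");cv2.imwrite("pics/s2.png",cv2.resize(p[150:290,170:330],None,fx=4,fy=4,interpolation=2))
c=ctrl.camera_info("side");K=np.array(c["intrinsics"])
def pr(X):
    q=K@(np.array(c["R"])@np.array(X)+c["t"]);return ((q[:2]/q[2]-[170,150])*4).round()
P=ctrl.get_state()["position"]
print("cup1 rim pred",pr([.5357,-.027,.075]),"base",pr([.5357,-.027,0]),"held base",pr([P[0],P[1],P[2]-.051]))
E
```

```text
time: 3.9
position: [0.5324, -0.0277, 0.1829]
tool_rot: [3.076, 0.638, -0.002]
ft_force: [0.1, 0.7, -1.5]
grip_width: 0.713
grip_force: 10.0
pos [ 0.5324 -0.0277  0.1829] F [ 0.1  0.7 -1.5] grip 62.0 10.0 t 3.9 j7 -1.22
tilt [-7.00e-02 -3.00e-02 -5.73e+01] tool shift mm [ 3.4  0.7 47.9]
cup1 rim pred [313. 337.] base [313. 408.] held base [309. 281.]
```

View pics/s2.png

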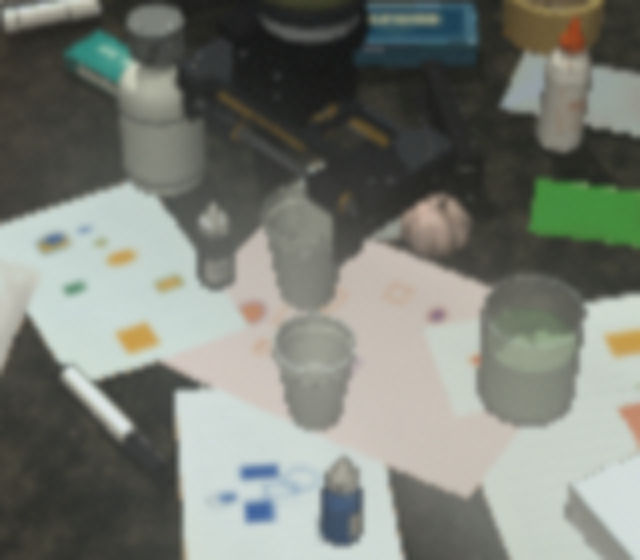

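The c1 rim centre is at (314,342) and the held cup's foot is centred near (305,290). The held cup is about 4–5 mm off the tool axis towards tool −x, which agrees with the TCP readings. I'll correct for that and check against depth.

```bash
python3 -m handwheel '[[0.05,0.008,0.0005,0,0,0,0],[0.05,0,0,0,0,0,0],[0.05,0,0,0,0,0,0]]' 10; python3 - <<'E'
from h import *
go(.5357,-.027,.135)
P=ctrl.get_state()["position"]
p,d=ctrl.get_image("side");W=world("side",d);b=P[2]-.051
f=np.load("side0.npz");W0=world("side",f["d"])
def ax(Q,base,dr=0):
    from scipy.optimize import least_squares
    z=Q[:,2]-base;r=.020+.011*np.clip(z/.063,0,1)
    return least_squares(lambda c:np.hypot(Q[:,0]-c[0],Q[:,1]-c[1])-r,Q[:,:2].mean(0)+[.015,.02],loss="soft_l1",f_scale=.002)
for nm,w,D,base in(("c1",W0,f["d"],0),("c1now",W,d,0),("held",W,d,b)):
    Q=near(w,D,(.5357,-.027),.042,base+.012,base+.05);s=ax(Q,base);print(nm,len(Q),s.x.round(4),"rms mm",np.sqrt((s.fun**2).mean())*1e3,Q[:,2].min().round(3))
E
```

```text
time: 4.32
position: [0.5405, -0.0232, 0.1834]
tool_rot: [-3.075, -0.642, 0.0]
ft_force: [-0.3, -0.5, -1.0]
grip_width: 0.71
grip_force: 10.0
pos [ 0.5405 -0.0232  0.1834] F [-0.3 -0.5 -1. ] grip 61.8 10.0 t 4.33 j7 -1.23
tilt [-1.00e-02  0.00e+00 -5.73e+01] tool shift mm [-5.9  1.6 48.4]
c1 215 [ 0.5354 -0.0291] rms mm 2.67204603466279 0.012
c1now 209 [ 0.5355 -0.029 ] rms mm 2.40962752108075 0.013
held 230 [ 0.5378 -0.0266] rms mm 2.2410518420053003 0.145
```

```bash
python3 -m handwheel '[[0.05,-0.0027,0.001,0,0,0,0],[0.05,0,0,0.025,0,0,0],[0.05,0,0,0.025,0,0,0],[0.05,0,0,0.015,0,0,0],[0.05,0,0,0.015,0,0,0],[0.05,0,0,0.01,0,0,0],[0.05,0,0,0.007,0,0,0],[0.05,0,0,0,0,0,0],[0.05,0,0,0,0,0,0]]' 10; python3 - <<'E'
from h import *
go(.5382,-.026,.079)
E
```

```text
time: 5.5
position: [0.5388, -0.0251, 0.087]
tool_rot: [3.075, 0.642, 0.001]
ft_force: [0.5, -0.2, -0.5]
grip_width: 0.716
grip_force: 10.0
pos [ 0.5388 -0.0251  0.087 ] F [ 0.5 -0.2 -0.5] grip 62.3 10.0 t 5.5 j7 -1.27
tilt [ 5.00e-02 -1.00e-02 -5.73e+01] tool shift mm [-0.9  0.6  8. ]
```

```bash
python3 -m handwheel '[[0.05,0,0,0.003,0,0,0],[0.05,0,0,0.003,0,0,0],[0.05,0,0,0.002,0,0,0],[0.05,0,0,0,0,0,0]]' 10; python3 - <<'E'
from h import *
go(.5382,-.026,.079)
p,d=ctrl.get_image("side");cv2.imwrite("pics/s3.png",cv2.resize(p[180:270,200:290],None,fx=5,fy=5,interpolation=2))
E
```

```text
time: 6.0
position: [0.5403, -0.0252, 0.0811]
tool_rot: [3.074, 0.642, 0.006]
ft_force: [-2.5, -0.8, 11.8]
grip_width: 0.714
grip_force: 10.0
pos [ 0.5403 -0.0252  0.0811] F [-2.5 -0.8 11.8] grip 62.1 10.0 t 6.0 j7 -1.28
tilt [ 2.20e-01 -5.00e-02 -5.73e+01] tool shift mm [-2.2 -0.1  2.1]
```

View pics/s3.png

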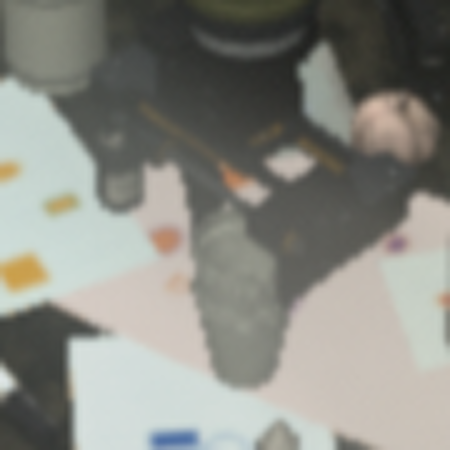

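The cups look nested in line, with 12 N of downward contact. I'll ease off and let go.

```bash
python3 -m handwheel '[[0.05,-0.0015,0,-0.0015,0,0,0],[0.05,0,0,0,0,0,0],[0.087,0,0,0,0,0,0],[0.087,0,0,0,0,0,0],[0.087,0,0,0,0,0,0],[0.087,0,0,0,0,0,0],[0.087,0,0,-0.03,0,0,0],[0.087,0,0,-0.05,0,0,0],[0.087,0,0,-0.05,0,0,0],[0.087,0,0,0,0,0,0]]' 10; python3 - <<'E'
from h import *
go(.511,.284,.22)
for n in("top","side"):
    p,d=ctrl.get_image(n);W=world(n,d)
    Q=near(W,d,(.5357,-.027),.05,.085,.13);Q2=near(W,d,(.5357,-.027),.045,.06,.077)
    print(n,len(Q),Q[:,2].max(),np.percentile(Q[:,2],90),((Q.min(0)+Q.max(0))/2).round(4),circ(Q),len(Q2))
    if n=="side":cv2.imwrite("pics/s4.png",cv2.resize(p[140:290,170:330],None,fx=4,fy=4,interpolation=2))
E
```

```text
time: 7.3
position: [0.5397, -0.0256, 0.2145]
tool_rot: [3.072, 0.642, 0.012]
ft_force: [-0.6, 0.2, -0.6]
grip_width: 0.999
grip_force: 0.0
pos [ 0.5397 -0.0256  0.2145] F [-0.6  0.2 -0.6] grip 86.9 0.0 t 7.3 j7 -1.21
tilt [  0.48  -0.07 -57.29] tool shift mm [  97.6 -295.2   -6.1]
top 6 0.106582236359598 0.10546030602881418 [ 0.5084 -0.0314  0.1038] (array([ 0.53529904, -0.02748494]), np.float64(0.028582828954044116)) 5
side 184 0.10369942996018466 0.10035228543425408 [ 0.5351 -0.028   0.0944] (array([ 0.53531718, -0.02907944]), np.float64(0.029518974356633313)) 180
```

View pics/s4.png

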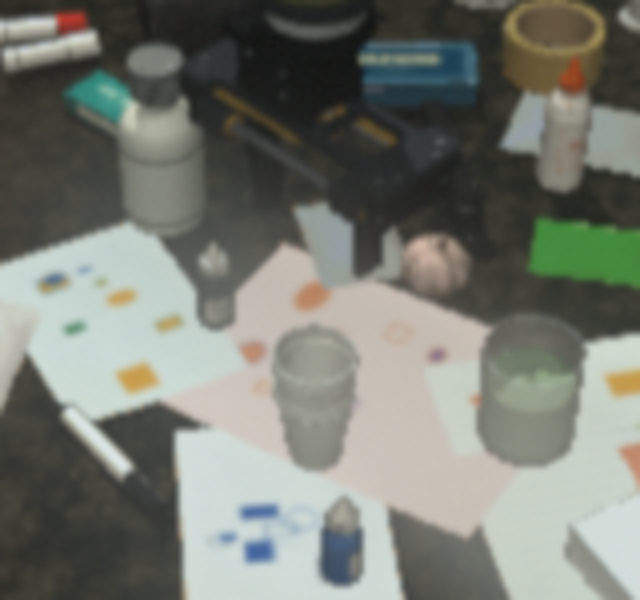

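The side view shows the cups nested upright (rim centre ~(315,350), rim height 0.103 m as expected). The bottle's cap is at (155,63). On to the bottle.

```bash
python3 -m handwheel '[[0.087,0.0163,-0.049,-0.001,0,0,0],[0.087,0.0163,-0.049,-0.001,0,0,0],[0.087,0.0163,-0.049,-0.001,0,0,0],[0.087,0.0163,-0.049,-0.001,0,0,0],[0.087,0.0163,-0.049,-0.001,0,0,0],[0.087,0.0163,-0.049,-0.001,0,0,0],[0.087,0,0,0,0,0,0],[0.087,0,0,0,0,0,0],[0.087,0,0,0,0,0,0]]' 10; python3 - <<'E'
from h import *
go(.511,.2845,.137)
E
```

```text
time: 8.52
position: [0.5094, 0.2807, 0.2151]
tool_rot: [3.075, 0.638, -0.002]
ft_force: [0.3, -0.1, -1.0]
grip_width: 0.996
grip_force: 0.0
pos [0.5094 0.2807 0.2151] F [ 0.3 -0.1 -1. ] grip 86.7 0.0 t 8.53 j7 -1.85
tilt [ -0.06  -0.09 -57.3 ] tool shift mm [ 3.2 -3.  78.1]
```

```bash
python3 -m handwheel '[[0.087,0.003,-0.003,0.02,0,0,0],[0.087,0,0,0.025,0,0,0],[0.087,0,0,0.02,0,0,0],[0.087,0,0,0.011,0,0,0],[0.087,0,0,0,0,0,0],[0.087,0,0,0,0,0,0],[0.087,0,0,0,0,0,0]]' 40; python3 - <<'E'
from h import *
go(.511,.2845,.137)
E
```

```text
time: 9.4
position: [0.511, 0.2872, 0.1409]
tool_rot: [-3.075, -0.642, -0.003]
ft_force: [0.1, -0.6, 0.2]
grip_width: 0.998
grip_force: 0.0
pos [0.511  0.2872 0.1409] F [ 0.1 -0.6  0.2] grip 86.8 0.0 t 9.4 j7 -1.89
tilt [ 9.00e-02  3.00e-02 -5.73e+01] tool shift mm [-1.1  2.4  3.9]
```

```bash
python3 -m handwheel '[[0.087,-0.001,0.002,0.003,0,0,0],[0.087,0,0,0,0,0,0],[0.035,0,0,0,0,0,0],[0.035,0,0,0,0,0,0],[0.035,0,0,0,0,0,0],[0.035,0,0,0,0,0,0],[0.035,0,0,0,0,0,0],[0.035,0,0,0,0,0,0]]' 40; python3 - <<'E'
from h import *
go(.511,.2845,.131)
E
```

```text
time: 10.4
position: [0.51, 0.2853, 0.137]
tool_rot: [-3.074, -0.643, 0.0]
ft_force: [-1.3, 1.4, 0.6]
grip_width: 0.519
grip_force: 40.0
pos [0.51   0.2853 0.137 ] F [-1.3  1.4  0.6] grip 45.2 40.0 t 10.4 j7 -1.89
tilt [-2.00e-02  5.00e-02 -5.73e+01] tool shift mm [0.6 1.1 6. ]
```

```bash
python3 -m handwheel '[[0.035,0,0,0.002,0,0,0],[0.035,0,0,0.002,0,0,0],[0.035,0,0,0.002,0,0,0],[0.035,0,0,0.001,0,0,0],[0.035,0,0,0,0,0,0],[0.035,0,0,0,0,0,0]]' 50; python3 - <<'E'
from h import *
go(.511,.2845,.131)
E
```

```text
time: 11.15
position: [0.5106, 0.2856, 0.1319]
tool_rot: [-3.074, -0.643, -0.003]
ft_force: [-3.9, 1.4, 10.4]
grip_width: 0.514
grip_force: 50.0
pos [0.5106 0.2856 0.1319] F [-3.9  1.4 10.4] grip 44.7 50.0 t 11.15 j7 -1.89
tilt [ 9.00e-02  5.00e-02 -5.73e+01] tool shift mm [-0.   1.2  0.9]
```

```bash
python3 -m handwheel '[[0.035,0,0,0.0015,0,0,0],[0.035,0,0,0.001,0,0,0],[0.035,0,0,0,0,0,-5],[0.035,0,0,0,0,0,-5],[0.035,0,0,0,0,0,-5],[0.035,0,0,0,0,0,-5],[0.035,0,0,0,0,0,0]]' 55; python3 - <<'E'
from h import *
go(.511,.2845,.131);print(ctrl.get_state()["torque"])
E
```

```text
time: 12.02
position: [0.5115, 0.2861, 0.1308]
tool_rot: [-2.916, -1.168, -0.007]
ft_force: [-4.0, 0.4, 15.7]
grip_width: 0.52
grip_force: 55.0
pos [0.5115 0.2861 0.1308] F [-4.   0.4 15.7] grip 45.2 55.0 t 12.03 j7 -1.56
tilt [  0.22   0.1  -57.3 ] tool shift mm [-1.5  0.8 -0.2]
[0.05017119 0.81803954 0.13762502]
```

```bash
python3 -m handwheel '[[0.035,0,0,0,0,0,-6],[0.035,0,0,0,0,0,-6],[0.035,0,0,0,0,0,-6],[0.035,0,0,0,0,0,-6],[0.035,0,0,0,0,0,-6],[0.035,0,0,0,0,0,-6],[0.035,0,0,0,0,0,-5],[0.035,0,0,0,0,0,0]]' 55; python3 - <<'E'
from h import *
go(.511,.2845,.131);print(ctrl.get_state()["torque"],ctrl.get_state()["tool_rot"])
E
```

```text
time: 13.02
position: [0.5119, 0.2861, 0.1309]
tool_rot: [2.322, 2.114, 0.007]
ft_force: [-3.2, -0.2, 16.9]
grip_width: 0.512
grip_force: 55.0
pos [0.5119 0.2861 0.1309] F [-3.2 -0.2 16.9] grip 44.6 55.0 t 13.03 j7 -0.9
tilt [  0.25   0.11 -57.3 ] tool shift mm [-1.6 -0.7 -0.2]
[-0.09573524  0.63920525  0.03500169] [2.32160777 2.11431385 0.00699038]
```

```bash
python3 -m handwheel '[[0.035,0,0,0,0,0,-4],[0.035,0,0,0,0,0,-4],[0.035,0,0,0,0,0,-2],[0.035,0,0,0,0,0,0],[0.035,0,0,0,0,0,0]]' 55; python3 - <<'E'
from h import *
go(.511,.2845,.131);s=ctrl.get_state();print(s["torque"],np.degrees(2*np.arctan2(s["tool_rot"][1],s["tool_rot"][0]))-23.6)
E
```

```text
time: 13.65
position: [0.5122, 0.2854, 0.1308]
tool_rot: [2.13, 2.306, 0.006]
ft_force: [-2.8, -1.5, 17.0]
grip_width: 0.517
grip_force: 55.0
pos [0.5122 0.2854 0.1308] F [-2.8 -1.5 17. ] grip 45.0 55.0 t 13.65 j7 -0.73
tilt [  0.26   0.06 -57.3 ] tool shift mm [-0.8 -1.3 -0.2]
[-0.24921697  0.47639204 -0.2051292 ] 70.94029266731047
```

```bash
python3 -m handwheel '[[0.035,0,0,-0.004,0,0,0],[0.035,0,0,-0.004,0,0,0],[0.035,0,0,-0.004,0,0,0],[0.035,0,0,-0.002,0,0,0],[0.035,0,0,0,0,0,0],[0.035,0,0,0,0,0,0]]' 55; python3 - <<'E'
from h import *
go(.511,.2845,.131);s=ctrl.get_state();print(s["torque"])
E
```

```text
time: 14.4
position: [0.5098, 0.2844, 0.141]
tool_rot: [-2.13, -2.309, 0.002]
ft_force: [-0.4, 0.9, -2.2]
grip_width: 0.518
grip_force: 55.0
pos [0.5098 0.2844 0.141 ] F [-0.4  0.9 -2.2] grip 45.1 55.0 t 14.4 j7 -0.73
tilt [-7.00e-02 -3.00e-02 -5.73e+01] tool shift mm [ 0.   1.2 10. ]
[ 0.24558113  0.05994384 -0.04447926]
```

Only −2 N at 4 mm above the rest height. I'll raise a little more and check that the bottle isn't coming up with it.

```bash
python3 -m handwheel '[[0.035,0,0,-0.002,0,0,0],[0.035,0,0,-0.002,0,0,0],[0.035,0,0,-0.001,0,0,0],[0.035,0,0,0,0,0,0],[0.035,0,0,0,0,0,0]]' 55; python3 - <<'E'
from h import *
go(.511,.2845,.2);f=np.load("side0.npz")
p,d=ctrl.get_image("side");W=world("side",d);W0=world("side",f["d"])
for w,D in((W0,f["d"]),(W,d)):
    Q=near(w,D,(.5,.27),.06,.02,.09);print(len(Q),Q.mean(0).round(4))
cv2.imwrite("pics/s5.png",cv2.resize(np.hstack([f["p"][135:210,180:250],p[135:210,180:250]]),None,fx=5,fy=5,interpolation=2))
E
```

```text
time: 15.02
position: [0.5105, 0.2844, 0.1465]
tool_rot: [2.131, 2.308, -0.0]
ft_force: [1.2, -0.6, 0.2]
grip_width: 0.511
grip_force: 55.0
pos [0.5105 0.2844 0.1465] F [ 1.2 -0.6  0.2] grip 44.5 55.0 t 15.03 j7 -0.72
tilt [ 1.00e-02 -2.00e-02 -5.73e+01] tool shift mm [  0.1   0.6 -53.5]
345 [0.5041 0.2573 0.0563]
345 [0.5036 0.2582 0.0566]
```

View pics/s5.png

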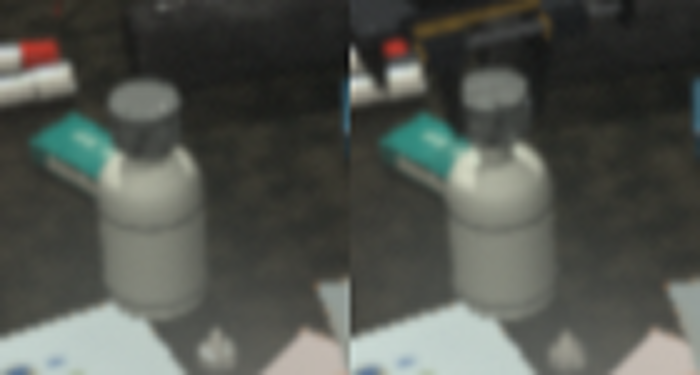

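The cap has risen on the neck (right crop, cap at (495,105)) while the bottle stays put. I'll lift it clear.

```bash
python3 -m handwheel '[[0.035,0,0,-0.01,0,0,0],[0.035,0,0,-0.015,0,0,0],[0.035,0,0,-0.015,0,0,0],[0.035,0,0,-0.012,0,0,0],[0.035,0,0,0,0,0,0],[0.035,0,0,0,0,0,0],[0.035,0,0,0,0,0,0],[0.035,0,0,0,0,0,0],[0.035,0,0,0,0,0,0],[0.035,0,0,0,0,0,0]]' 55; python3 - <<'E'
from h import *
go(.511,.2845,.2);f=np.load("side0.npz")
p,d=ctrl.get_image("side");W=world("side",d)
Q=near(W,d,(.5,.27),.06,.02,.09);print(len(Q),Q.mean(0).round(4))
Q=near(W,d,(.5351,-.028),.05,.085,.13);print("cups",circ(Q),Q[:,2].max())
cv2.imwrite("pics/s6.png",cv2.resize(p[110:290,170:330],None,fx=3.3,fy=3.3,interpolation=2))
E
```

```text
time: 16.32
position: [0.5103, 0.2845, 0.1984]
tool_rot: [-2.13, -2.309, 0.0]
ft_force: [-1.0, -0.3, -1.1]
grip_width: 0.516
grip_force: 55.0
pos [0.5103 0.2845 0.1984] F [-1.  -0.3 -1.1] grip 44.9 55.0 t 16.32 j7 -0.69
tilt [-1.00e-02 -1.00e-02 -5.73e+01] tool shift mm [-0.1  0.7 -1.6]
348 [0.5034 0.2582 0.0571]
cups (array([ 0.53519666, -0.02919271]), np.float64(0.029388843716033015)) 0.10421065728195031
```

View pics/s6.png

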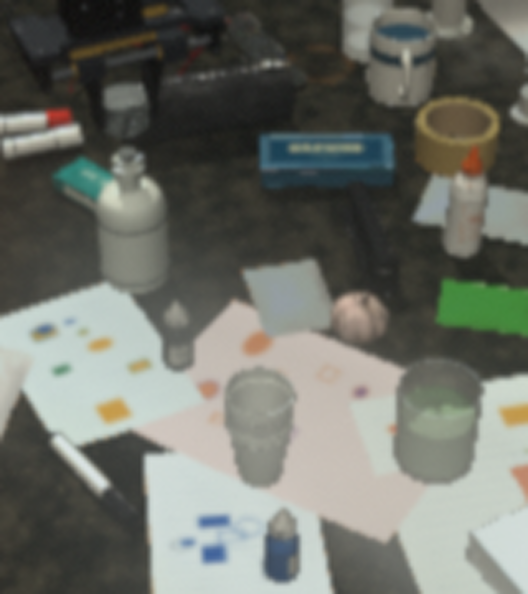

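The cap is held upright at (126,110), clear above the open bottle mouth at (128,160). The cups are nested at (260,425) and nothing else has moved.

```bash
python3 -c "
from bench import ctrl
print(ctrl.close_job())"
```

```text
the job is handed in; nothing more can be done
None
```

I nested the two cups upright and let go of them, then took the cap off; it is held upright about 4 cm above the open bottle, which stands in its place. The job was handed in at about 16 s of the 51 s allowed; no verdict was returned.

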